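# Start a brass flange nut on the three-start stud gauge

### The arm

A 6-joint arm with a two-finger parallel gripper is mounted at the origin on the work surface. World frame = base frame: x ahead of the robot, y to its left, z up, the work surface at z = 0. Lengths are in m, angles in degrees, forces in N, time in s.
With the tool pointing down it reaches from about 0.35 to 0.875 m from the base axis. Payload 4.2 kg.
Tool frame: the origin (TCP) lies between the finger pads; the fingertips stand 11 mm ahead of it and the grasp point (between the pads) lies 8 mm behind it; z points along the fingers, y is the direction in which the jaws open and shut (so a half turn about z gives the same grasp; the last joint's range is limited). The gripper opens to 87 mm and grips with 3 to 60 N. Pads are 19 mm wide; open, the fingers measure 117 mm over their backs; the gripper's body (75 mm by 190 mm) begins 51 mm behind the grasp point.
Start: joints at [-51.818, 22.042, 0.453, 0, -68.411, -14.817], TCP at [0.248, -0.574, 0.234] pointing down, gripper open.
Joint ranges: [-179.83, 179.83], [-69.29, 118.12], [-61.27, 80.66], [-181.25, 117.63], [-171.15, -9.14], [-177.46, 177.46]. Speed limits (degrees/s): [159.86, 159.86, 180, 180, 180, 180].

### API

Orientations are given as a 3x3 rotation matrix whose columns are the frame's x, y, z axes.
In Python, from station import sense, capture, get_calibration, finish_job, search_frame, cut_out gives the robot as it stands.
- The arm moves only by the tool arm_command, never from a script. Its argument "rows" is a list of rows, each an object with "fingers": the opening in per cent of the stroke, from 0 (shut) to 100 (fully open); "travel": the shift along the tool's x, y, z in cm, a list of three; "roll": the turn about the tool's z in degrees. A call has 1 to 10 rows; each row is the pose to reach, as a shift and turn from the pose commanded when the call began, along the tool's axes at that moment; what a row does not reach only later rows make up. A row lasts 1/10 s, in which the tool goes at most 50 mm and 8.59 degrees, less where a joint would pass 70% of its speed; a pose out of reach is approached as far as the arm can. A call with a gripper value outside its range is refused whole. The fingers move at their own pace and stop on an object; the grip force is fixed at half the most. Time passes only in rows, so rows that repeat a pose let the fingers close. It gives the time, the measured TCP pose, the force and the opening at its end, in the units of the state.
- sense(): the state, without advancing time (a new reading comes with each control period).
- capture(name): name is "side" or "top" or "wrist"; returns (picture, depth): 384x512x3 uint8, red, green, blue; 384x512 float32, m along the optical axis (not along the pixel's ray), 0 where there is no reading.
- get_calibration(name): a dict with "fov_y" (degrees; the focal length in pixels is half the picture's height over the tangent of half this angle, whatever the lens; pixels are square), "cx", "cy" (the principal point, pixels), "origin" and "attitude" of the camera in the world; the wrist camera has in their place "mount" (4x4, takes a point from camera to tool coordinates, whose origin is the TCP and whose axes are the flange's). Camera axes: x right, y down, z forward; pixel columns grow to the right and rows downward; lengths in m; the calibration is good to about 2 mm. A picture is of the moment at which its call begins: read the wrist's pose just before it. get_calibration takes no time and is no camera call.
- finish_job(): hands the job in, once; it reports no verdict.
Trained networks look in the newest picture that a camera, given by its name, has taken for a name from the list of things; names that differ only in an ending like _2 or _b are one class to them, and where a whole thing is asked for, a point or a joint stands for the part that bears it (a point fixed in the world has none). Each returns a list of dicts, best first, with "p" (0 to 1); they miss things now and then, are a little off and sometimes report something else, mostly with a low value. They report only what shows in the picture. A call takes as long as a camera call. They do not tell look-alikes from the thing itself.
- search_frame(camera, label): "position" ([x, y, z] in m, in world coordinates, good to about 4 mm: the middle of the surface that is visible of it).
- cut_out(camera, label): "mask" (384x512 bool, what is visible of it).
The state is a dict: "time_s": time; "joints": joint angles; "joint_velocities": joint speeds; "effort": joint torques, N m; "tcp_pos": TCP position; "ee_rot": TCP orientation; "wrist_force": force on the tool from outside, world axes, zero at the start; "moment": the same for the moment, N m; "gripper_width": opening from 0.0 (shut) to 1.0 (fully open).
Only numpy, scipy, OpenCV 4.12 (cv2) and the standard library are available. Lean on these libraries where they do the work, as an engineer would, in place of code of your own. Each camera call takes 0.05 s, during which the arm holds its last target. There are 200 camera calls.

### The job

Pick up the big brass flange nut and set it, flange down, over the upright steel stud of the gauge. Pressing only lightly, turn it backwards (anticlockwise seen from above) until its thread drops in, then turn it clockwise until its flange is fully home on the stud's shoulder, and let go. Do not force the nut, and leave the other parts where they are.

Things in the scene. Friction and masses are not known exactly. Their poses are not given: they have to be found in the camera images.
- nut: Loose brass hex flange nut, flange down, 0.24-0.35 kg. Origin: centre of underside, z up. 34 mm tall: flange 60 mm diameter x 4 mm, above it a hexagon 52 mm across flats (x is normal to a flat, flats every 60 deg). Bore 40 mm; inside, three round thread teeth 6 mm thick, middles 9 mm above the underside, reach inward to radius 14.5 mm at 0, 120, 240 deg from x.
- gauge: Steel stud gauge fixed to the table: foot plate 130 x 110 x 12 mm with a round pedestal of 64 mm diameter whose top (the shoulder) is 40 mm above the table, and the fixed threaded stud upright on it. Origin: centre of the foot plate's underside, on the stud's axis; z up.
- seat (a point): Centre of the shoulder's top, on the stud's axis, 40 mm above the table: where the nut's origin comes when fully home. To get there from the dropped-in height, turn the nut clockwise, lightly pressed, 50 to 90 deg: it runs down a coarse right-hand three-start thread (21.6 mm per turn) and can no longer be lifted off. Hard stop at about 90 deg.
- stud_tip (a point): Top centre of the stud, 41 mm above the shoulder. Plain steel core 26 mm diameter, narrowing over its top 10 mm to 14 mm. Round its lower 21 mm runs the thread, 37 mm outer diameter (1.5 mm to the nut's bore all round), with three gaps 36 deg wide, 120 deg apart, at an angle unknown in advance: the stud is clamped at any angle and the poses do not tell it.
- crest (a point): Point on the stud's axis 15 mm above the shoulder. A nut set down at random sits on the crests, underside 10 to 15 mm above the shoulder. Turned clockwise there it jams on blunt stop teeth. Anticlockwise it climbs up to 5 mm (off a stop tooth it first steps down up to 5 mm) and within 120 deg comes over the gaps: let it drop there, as turned on half dropped it jams.
- dropped (a point): Point on the stud's axis 4 mm above the shoulder. Over the gaps the nut drops in by about 10 mm, if let down or lightly pressed, and rests with its underside 3 to 5 mm above the shoulder; it can go no farther straight down. From here it is turned clockwise. A press of 3 to 6 N is enough throughout; more than 60 N between nut and gauge counts as forcing.
- reducer: Bystander: small brass hex reducer, 36 mm across flats, 48 mm tall, with a round spigot above and below the hexagon. Origin: centre of the underside.
- bush: Bystander: round brass radiator bush, 48 mm diameter flange, 30 mm tall, no hexagon. Origin: centre of the underside.
- feeler: Bystander: steel feeler block 85 x 28 x 22 mm. Origin: centre of the underside.
- cup: Bystander: empty plastic tote cup, 84 mm diameter, 85 mm tall. Origin: centre of the underside.
- washer: Bystander: flat steel washer, 40 mm diameter, 5 mm thick. Origin: centre of the underside.
- gaugeblock: Bystander: square steel setting block 50 x 50 x 18 mm with a round post, 48 mm tall in all. Origin: centre of the underside.
- clipboard: Bystander, fixed: bent steel spring clip board, 110 mm wide and about 90 mm tall, that holds a small brass check plate upright. Origin: centre of its foot's underside.
Mind the look-alikes: they are no part of the job. Leave any green or red look-alike of the nut alone.

How it is judged:
By the outcome, as a careful person would: the job done as asked, in the order asked, and still so for the second after the job is handed in, with the robot touching nothing.
It also fails if it takes over 67 s, if anything falls off the work surface, if the arm or the gripper's body presses on something with over 40 N, if the wrist force passes 120 N, or if a joint passes its speed limit or range.

## Working session

There is one attempt and no reset: what is moved stays moved. The work goes in short steps, Python scripts to look and compute and a tool call to move; the robot and the scene stay as the last step left them, time stands still between calls to the robot, and variables do not carry over. Pictures are saved under pics/ and viewed, about 8 in all and at most 12, crops included, and the job is handed in when it is done.

Besides the shell and the picture viewer there is one more tool, called after ">>>" as name(argument=value, ...), one argument or row to a line, values as JSON. arm_command: Moves the arm, as the interface text tells. Its arguments: {"type":"object","properties":{"rows":{"type":"array","items":{"type":"object","properties":{"fingers":{"type":"number"},"travel":{"type":"array","items":{"type":"number"}},"roll":{"type":"number"}}}}},"required":["rows"]}

```bash
mkdir -p pics; cat > h.py <<'E'
import numpy as np, cv2
from station import *
def save(n,img): cv2.imwrite('pics/'+n,cv2.cvtColor(img,cv2.COLOR_RGB2BGR))
def cam(name,s=None):
    c=get_calibration(name); f=192/np.tan(np.radians(c['fov_y']/2))
    if name=='wrist':
        s=s or sense(); M=np.array(c['mount']); R=np.array(s['ee_rot']);
        return f,c['cx'],c['cy'],R@M[:3,:3],np.array(s['tcp_pos'])+R@M[:3,3]
    return f,c['cx'],c['cy'],np.array(c['attitude']),np.array(c['origin'])
def cloud(depth,C):
    f,cx,cy,R,o=C; v,u=np.mgrid[:384,:512]
    return np.stack([(u-cx)/f*depth,(v-cy)/f*depth,depth],-1)@R.T+o
def proj(p,C):
    f,cx,cy,R,o=C; q=(np.array(p)-o)@R; return q[...,:2]/q[...,2:]*f+[cx,cy]
E
python3 - <<'E'
from h import *
print(sense()['ee_rot'],{k:get_calibration('wrist')[k] for k in('mount','fov_y')})
out=[]
for n in('top','side'):
    p,d=capture(n); C=cam(n); print(n,C[3:],C[0])
    for l in('nut','gauge','reducer','bush','gaugeblock'):
        for r in search_frame(n,l)[:4]: print(n,l,round(r['p'],2),np.round(r['position'],3),np.round(proj(r['position'],C)))
    out.append(p)
    save(n+'0.png',p)
save('both.png',cv2.resize(np.vstack(out),(400*1,600)) if 0 else np.hstack(out)[:, :])
cv2.imwrite('pics/both.png',cv2.resize(cv2.imread('pics/both.png'),(800,300)))
E
```

```text
[[-9.18061436e-01 -3.96437163e-01 -8.81060419e-04]
 [-3.96438139e-01  9.18059436e-01  1.91698141e-03]
 [ 4.89031591e-05  2.10919266e-03 -9.99997774e-01]] {'mount': array([[ 1.17539022e-05, -9.65239116e-01, -2.61368416e-01,
         7.22353075e-02],
       [ 9.99999968e-01, -5.47394664e-05,  2.47124640e-04,
         5.97328563e-04],
       [-2.52841537e-04, -2.61368411e-01,  9.65239084e-01,
        -1.51981956e-01],
       [ 0.00000000e+00,  0.00000000e+00,  0.00000000e+00,
         1.00000000e+00]]), 'fov_y': 67.68437229582246}
top (array([[ 0.00808769, -0.99125809,  0.13168902],
       [-0.99986252, -0.00611007,  0.01541449],
       [-0.01447511, -0.13179558, -0.99117122]]), array([ 0.40070242, -0.00844102,  1.13753238])) 420.95176834647486
top nut 0.8 [0.344 0.2   0.035] [180. 269.]
top nut 0.73 [0.573 0.254 0.033] [162. 181.]
top nut 0.62 [0.466 0.093 0.033] [222. 222.]
top nut 0.56 [0.572 0.045 0.035] [241. 182.]
top gauge 0.61 [ 0.531 -0.118  0.008] [301. 199.]
top reducer 0.44 [0.618 0.156 0.033] [199. 165.]
top bush 0.53 [0.459 0.248 0.023] [164. 224.]
top gaugeblock 0.79 [ 0.627 -0.327  0.019] [379. 163.]
top gaugeblock 0.67 [ 0.538 -0.118  0.012] [302. 196.]
side (array([[-0.75574099, -0.47357357,  0.45230923],
       [-0.65486816,  0.54461355, -0.52396925],
       [ 0.00180425, -0.69218795, -0.72171503]]), array([0.05958379, 0.53834608, 0.84982484])) 415.6773747334694
side nut 0.87 [0.578 0.054 0.022] [231. 214.]
side nut 0.84 [0.566 0.262 0.021] [174. 267.]
side nut 0.8 [0.351 0.118 0.027] [284. 278.]
side nut 0.75 [0.459 0.1   0.02 ] [254. 250.]
side gauge 0.74 [ 0.526 -0.1    0.01 ] [284. 194.]
side gauge 0.69 [0.462 0.102 0.023] [252. 249.]
side reducer 0.6 [0.615 0.167 0.03 ] [189. 230.]
side bush 0.8 [0.46  0.26  0.023] [206. 293.]
side bush 0.31 [0.616 0.168 0.028] [189. 230.]
side gaugeblock 0.64 [ 0.627 -0.319  0.015] [302. 139.]
```

View pics/top0.png

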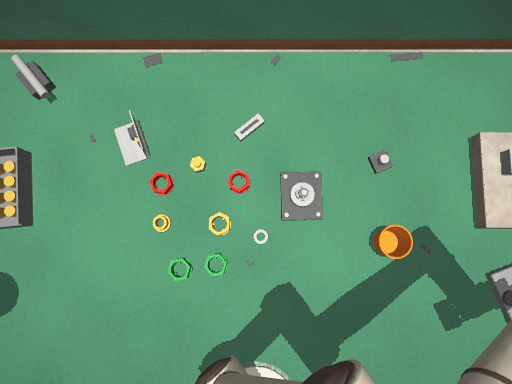

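View pics/side0.png

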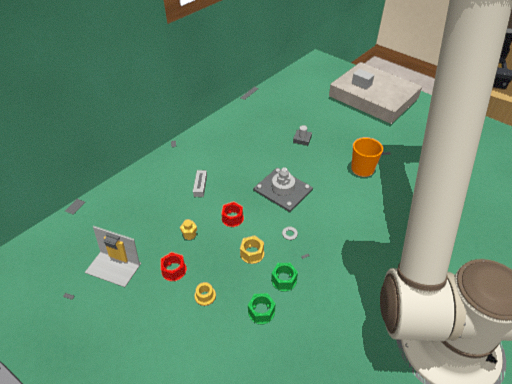

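The brass hex nut candidates in the top view are red (161,183) and (239,182), green (179,269) and (216,265), and brass (219,223). The round ring at (161,223) is the bush. Only (219,223) is a brass hexagon, at about (0.466, 0.093). I'll go above it and confirm with a close crop.

>>> arm_command(
  rows=[
    {"fingers": 100,"travel": [-4,4.5,0],"roll": 0},
    {"fingers": 100,"travel": [-7.5,8.5,0],"roll": 0},
    {"fingers": 100,"travel": [-11,12.5,0],"roll": 0},
    {"fingers": 100,"travel": [-14.5,16.5,0],"roll": 0},
    {"fingers": 100,"travel": [-18,20.4,0],"roll": 0},
    {"fingers": 100,"travel": [-21.5,24.3,0],"roll": 0},
    {"fingers": 100,"travel": [-25,28.3,0],"roll": 0},
    {"fingers": 100,"travel": [-28.5,32.3,0],"roll": 0},
    {"fingers": 100,"travel": [-32,36.2,0],"roll": 0},
    {"fingers": 100,"travel": [-35,39.6,0],"roll": 0},
  ],
)

```text
time_s: 1.6
tcp_pos: [0.4035, -0.0965, 0.2342]
ee_rot: [[-0.918, -0.397, 0.002], [-0.397, 0.918, 0.0], [-0.002, -0.001, -1.0]]
wrist_force: [1.3, -1.3, 1.1]
gripper_width: 0.998
```

>>> arm_command(
  rows=[
    {"fingers": 100,"travel": [-4,4.5,0],"roll": 0},
    {"fingers": 100,"travel": [-7.5,8.5,0],"roll": 0},
    {"fingers": 100,"travel": [-11.4,13,0],"roll": 0},
    {"fingers": 100,"travel": [-11.4,13,0],"roll": 0},
    {"fingers": 100,"travel": [-11.4,13,0],"roll": 0},
    {"fingers": 100,"travel": [-11.4,13,0],"roll": 0},
  ],
)

```text
time_s: 2.2
tcp_pos: [0.4561, 0.0663, 0.2334]
ee_rot: [[-0.918, -0.398, -0.001], [-0.398, 0.918, -0.0], [0.001, 0.0, -1.0]]
wrist_force: [-0.6, -1.5, 0.5]
gripper_width: 1.002
```

```bash
cat > nut.py <<'E'
from h import *
s=sense(); C=cam('wrist',s); p,d=capture('wrist'); P=cloud(d,C)
print(s['time_s'],np.round(s['joints'],1),np.round(s['tcp_pos'],4),np.round(s['ee_rot'],3))
g=np.array([.466,.093])
r=np.hypot(*(P[...,:2]-g).transpose(2,0,1))
hsv=cv2.cvtColor(p,cv2.COLOR_RGB2HSV)
m=(r<.05)&(d>0)&(P[...,2]>.029)&(P[...,2]<.039)
print('top z',np.median(P[...,2][m]),m.sum(),'hsv',np.median(hsv[m],0))
def hexfit(Q):
    # fit minimal hexagon: minimise max over flats of support, over yaw and centre
    best=None
    for a in np.arange(0,60,.5):
        n=np.radians(a+60*np.arange(3)); N=np.stack([np.cos(n),np.sin(n)])
        X=Q@N; hi=np.percentile(X,99.5,0); lo=np.percentile(X,.5,0)
        w=hi-lo
        if best is None or w.sum()<best[0]: best=(w.sum(),a,w,np.linalg.lstsq(N.T,(hi+lo)/2,rcond=None)[0])
    return best
b=hexfit(P[...,:2][m]); print('yaw of flat normal',b[1],'w',b[2],'centre',b[3])
R=np.array(s['ee_rot']); print('tool y yaw',np.degrees(np.arctan2(R[1,1],R[0,1])))
D=np.append(b[3],0)-np.array(s['tcp_pos']); print('travel xy cm',(R.T@D)[:2]*100)
u,v=proj(np.append(b[3],.03),C).astype(int); print(u,v)
q=p.copy(); q[m]=q[m]//2+np.array([0,0,127],np.uint8)
save('w1.png',cv2.resize(np.hstack([a[max(v-100,0):v+100,max(u-100,0):u+100] for a in(p,q)]),None,fx=2,fy=2))
E
python3 nut.py
```

```text
2.2 [ 28.5   5.9 -21.5  -0.  -62.7 -95.1] [0.4561 0.0663 0.2334] [[-0.918 -0.398 -0.001]
 [-0.398  0.918 -0.   ]
 [ 0.001  0.    -1.   ]]
top z 0.034519912580893264 738 hsv [ 20. 141. 153.]
yaw of flat normal 28.0 w [0.05198805 0.05174742 0.05144434] centre [0.46172155 0.09996395]
tool y yaw 113.42476154770554
travel xy cm [-1.87154043  2.86825569]
277 183
```

View pics/w1.png

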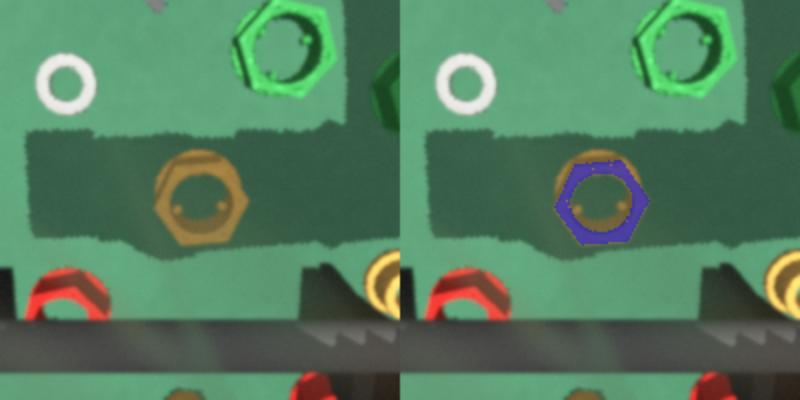

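The crop shows the brass hex nut, flange down, with teeth in its bore. Its red, green and bush neighbours are clear of it. A flat normal lies at 88°, so I roll +25.4° and descend.

>>> arm_command(
  rows=[
    {"fingers": 100,"travel": [-0.9,1.5,3],"roll": 8},
    {"fingers": 100,"travel": [-1.87,2.87,7],"roll": 16},
    {"fingers": 100,"travel": [-1.87,2.87,11],"roll": 24},
    {"fingers": 100,"travel": [-1.87,2.87,15],"roll": 25.4},
    {"fingers": 100,"travel": [-1.87,2.87,17],"roll": 25.4},
    {"fingers": 100,"travel": [-1.87,2.87,17],"roll": 25.4},
    {"fingers": 100,"travel": [-1.87,2.87,17],"roll": 25.4},
    {"fingers": 100,"travel": [-1.87,2.87,17],"roll": 25.4},
  ],
)

```text
time_s: 3.05
tcp_pos: [0.4633, 0.0999, 0.0652]
ee_rot: [[-0.999, 0.036, 0.003], [0.036, 0.999, 0.002], [-0.003, 0.002, -1.0]]
wrist_force: [-0.3, 0.2, 0.5]
gripper_width: 0.998
```

```bash
python3 nut.py
```

```text
3.05 [  31.9   19.3  -32.9    0.   -37.6 -124. ] [0.4633 0.0999 0.0652] [[-0.999  0.036  0.003]
 [ 0.036  0.999  0.002]
 [-0.003  0.002 -1.   ]]
top z 0.034520911472418564 2053 hsv [ 20. 145. 158.]
yaw of flat normal 28.5 w [0.05123688 0.05161826 0.05093004] centre [0.46155658 0.1002289 ]
tool y yaw 87.93496894762481
travel xy cm [0.19459798 0.01334661]
255 215
```

>>> arm_command(
  rows=[
    {"fingers": 100,"travel": [0.15,0,2],"roll": 0},
    {"fingers": 100,"travel": [0.15,0,4],"roll": 0},
    {"fingers": 100,"travel": [0.15,0,4.75],"roll": 0},
    {"fingers": 100,"travel": [0.15,0,4.75],"roll": 0},
    {"fingers": 100,"travel": [0.15,0,4.75],"roll": 0},
  ],
)

```text
time_s: 3.6
tcp_pos: [0.4614, 0.1003, 0.017]
ee_rot: [[-0.999, 0.035, 0.002], [0.035, 0.999, 0.001], [-0.002, 0.001, -1.0]]
wrist_force: [-0.2, 0.3, 0.3]
gripper_width: 0.999
```

>>> arm_command(
  rows=[
    {"fingers": 40,"travel": [0,0,0],"roll": 0},
    {"fingers": 40,"travel": [0,0,0],"roll": 0},
    {"fingers": 40,"travel": [0,0,0],"roll": 0},
    {"fingers": 40,"travel": [0,0,0],"roll": 0},
    {"fingers": 40,"travel": [0,0,0],"roll": 0},
    {"fingers": 40,"travel": [0,0,0],"roll": 0},
    {"fingers": 40,"travel": [0,0,0],"roll": 0},
    {"fingers": 40,"travel": [0,0,0],"roll": 0},
  ],
)

```text
time_s: 4.4
tcp_pos: [0.4606, 0.0999, 0.0161]
ee_rot: [[-0.999, 0.035, -0.0], [0.035, 0.999, -0.0], [0.0, -0.0, -1.0]]
wrist_force: [-1.1, 0.0, 2.0]
gripper_width: 0.6
```

>>> arm_command(
  rows=[
    {"fingers": 40,"travel": [0,0,-2],"roll": 0},
    {"fingers": 40,"travel": [0,0,-6],"roll": 0},
    {"fingers": 40,"travel": [-1,-2,-10],"roll": 0},
    {"fingers": 40,"travel": [-3,-5,-13],"roll": 0},
    {"fingers": 40,"travel": [-5,-8,-16],"roll": 0},
    {"fingers": 40,"travel": [-7,-11,-18.5],"roll": 0},
    {"fingers": 40,"travel": [-7.9,-13.2,-18.5],"roll": 0},
    {"fingers": 40,"travel": [-7.9,-13.2,-18.5],"roll": 0},
    {"fingers": 40,"travel": [-7.9,-13.2,-18.5],"roll": 0},
    {"fingers": 40,"travel": [-7.9,-13.2,-18.5],"roll": 0},
  ],
)

```text
time_s: 5.4
tcp_pos: [0.5338, -0.0344, 0.1999]
ee_rot: [[-0.999, 0.035, -0.003], [0.035, 0.999, -0.0], [0.003, -0.0, -1.0]]
wrist_force: [-0.7, -0.1, -3.8]
gripper_width: 0.592
```

```bash
cat > g.py <<'E'
from h import *
from scipy.optimize import least_squares
def circ(Q):
    Q=Q[:,:2]; f=lambda x:np.hypot(*(Q-x[:2]).T)-x[2]
    r=least_squares(f,[*Q.mean(0),.02],loss='soft_l1',f_scale=.001); return r.x
s=sense(); print(s['time_s'],np.round(s['tcp_pos'],4),s['gripper_width'],np.round(s['wrist_force'],1))
for n in('top','side','wrist'):
    C=cam(n,s); p,d=capture(n); P=cloud(d,C)
    r=np.hypot(P[...,0]-.535,P[...,1]+.115)
    ok=(d>0)&(r<.06)
    m=ok&(abs(P[...,2]-.040)<.0035)
    print(n,'shoulder pts',m.sum(),end=' ')
    if m.sum()>20:
        (cx,cy),rad=cv2.minEnclosingCircle((P[...,:2][m]*1000).astype(np.float32)); print('encl',cx,cy,rad,end=' ')
    t=ok&(P[...,2]>.074)
    if t.sum()>3: print('tip',t.sum(),np.round(P[t].mean(0),4),P[t][:,2].max(),end=' ')
    t=ok&(P[...,2]>.063)&(P[...,2]<.07)&(r<.025)
    if t.sum()>10: print('core fit',circ(P[t]),end=' ')
    print()
    if n=='wrist':
        save('w2.png',p); u,v=proj([.535,-.115,.06],C).astype(int); print(u,v)
        print('gaugenet',[(x['p'],np.round(x['position'],4)) for x in search_frame(n,'gauge')[:2]])
        np.savez('w2.npz',P=P,d=d)
        a=p[max(v-75,0):v+75,max(u-75,0):u+75]; save('w2c.png',cv2.resize(a,(600,600),interpolation=cv2.INTER_CUBIC))
E
python3 g.py
```

```text
5.4 [ 0.5338 -0.0344  0.1999] 0.5923302496112351 [-0.7 -0.1 -3.8]
top shoulder pts 52 encl 516.1901245117188 -117.5485610961914 19.550928115844727 tip 1270 [ 0.5255 -0.0907  0.3825] 0.559736442763594 
side shoulder pts 174 encl 541.114990234375 -116.02350616455078 32.737728118896484 tip 740 [ 0.5129 -0.087   0.2788] 0.5486713238957517 core fit [ 0.54222477 -0.11681141  0.01265877] 
wrist shoulder pts 1395 encl 539.2573852539062 -118.06758117675781 32.05615234375 tip 22743 [ 0.5073 -0.0803  0.281 ] 0.31228765397220193 core fit [ 0.53942706 -0.11838382  0.01279297] 
178 185
gaugenet [(0.84, array([ 0.5258, -0.1149,  0.0107]))]
```

View pics/w2.png

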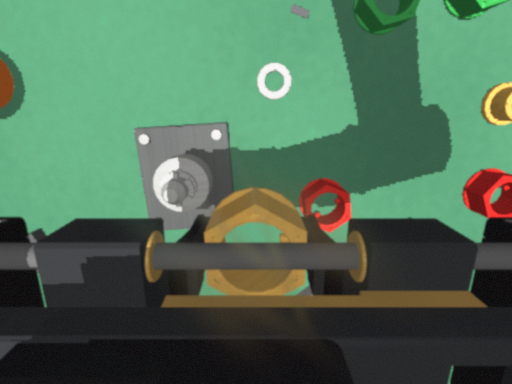

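```bash
cat >> nut.py <<'E'
E
python3 - <<'E'
import numpy as np
z=np.load('w2.npz'); P=z['P']; d=z['d']
# nut in hand
t=np.array([.5338,-.0344])
m=(d>0)&(np.hypot(P[...,0]-t[0],P[...,1]-t[1])<.034)&(abs(P[...,2]-.217)<.006)
print('nut top',m.sum(),np.median(P[m][:,2]))
Q=P[m][:,:2]-t; print('extent',np.percentile(Q,[.5,99.5],axis=0))
for a in(28,88,148):
    n=np.array([np.cos(np.radians(a)),np.sin(np.radians(a))]); x=Q@n; print(a,np.percentile(x,[.3,99.7])*1000)
c=np.array([.5393,-.1183]); D=P[...,:2]-c; r=np.hypot(D[...,0],D[...,1]); th=np.degrees(np.arctan2(D[...,1],D[...,0]))%360
for a in range(0,360,12):
    k=(d>0)&(r>.0145)&(r<.0185)&(abs((th-a+180)%360-180)<6)&(P[...,2]<.08)
    print(a,k.sum(),np.round(np.percentile(P[k][:,2],[10,50,90])*1000-40,1) if k.sum() else '')
E
```

```text
nut top 3813 0.2180641845586228
extent [[-0.02767217 -0.03051818]
 [ 0.02327035  0.03191788]]
28 [-26.05324773  27.63026439]
88 [-31.08286305  31.6945183 ]
148 [-27.21259834  25.66226453]
0 11 [19.3 20.2 20.8]
12 14 [ 8.9 18.5 21.1]
24 11 [ 9.4 10.2 10.8]
36 3 [ 9.8 10.  10.2]
48 7 [13.4 20.3 21.1]
60 17 [16.4 18.9 21.2]
72 18 [ 5.  16.7 17.5]
84 21 [ 5.4 17.6 19. ]
96 19 [ 7.4 18.3 19. ]
108 25 [-0.4 14.8 20.1]
120 24 [ 1.9 17.7 20.1]
132 24 [-0.   9.1 20.5]
144 20 [ 0.5  9.3 10.2]
156 20 [-0.2 10.1 11.1]
168 29 [ 3.6 15.7 21. ]
180 18 [ 3.6 16.2 21.4]
192 19 [ 4.7 16.8 18. ]
204 14 [17.4 18.2 19.2]
216 13 [17.7 18.8 19.7]
228 11 [17.8 18.5 20. ]
240 15 [19.2 19.9 21.2]
252 7 [20.8 21.4 21.9]
264 0 
276 0 
288 3 [21.6 21.9 22.3]
300 1 [21.1 21.1 21.1]
312 0 
324 0 
336 3 [18.6 18.6 19.8]
348 4 [19.1 19.4 20.1]
```

View pics/w2c.png

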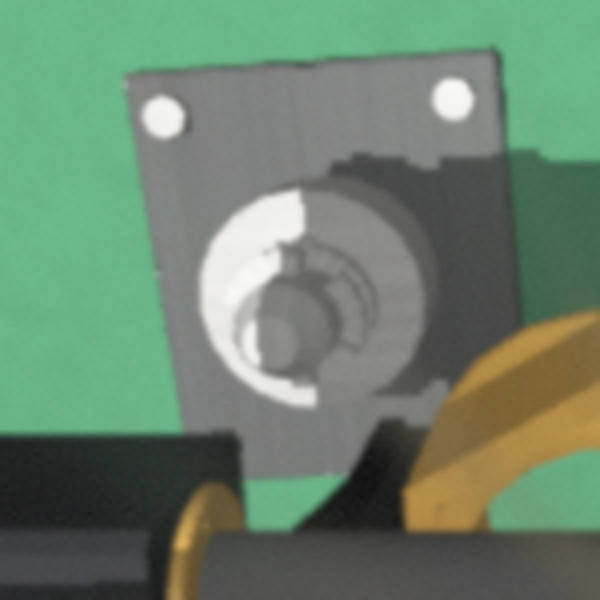

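The close view shows the stud at (178,185) with gaps about 30/150/270°. The nut sits square in the jaws with its teeth aligned to tool y (mod 120°). So gap alignment is at tool-y yaw ≈150°, and I'll set the nut down at 115°.

>>> arm_command(
  rows=[
    {"fingers": 40,"travel": [-0.3,-3,0],"roll": -7},
    {"fingers": 40,"travel": [-0.6,-6,0],"roll": -14},
    {"fingers": 40,"travel": [-0.77,-8.41,1],"roll": -21},
    {"fingers": 40,"travel": [-0.77,-8.41,4],"roll": -27},
    {"fingers": 40,"travel": [-0.77,-8.41,7],"roll": -27},
    {"fingers": 40,"travel": [-0.77,-8.41,9],"roll": -27},
    {"fingers": 40,"travel": [-0.77,-8.41,9],"roll": -27},
    {"fingers": 40,"travel": [-0.77,-8.41,9],"roll": -27},
    {"fingers": 40,"travel": [-0.77,-8.41,9],"roll": -27},
  ],
)

```text
time_s: 6.5
tcp_pos: [0.5409, -0.1189, 0.1127]
ee_rot: [[-0.906, -0.423, 0.003], [-0.423, 0.906, -0.0], [-0.003, -0.002, -1.0]]
wrist_force: [-0.3, 0.2, -3.1]
gripper_width: 0.595
```

```bash
python3 - <<'E'
from h import *
s=sense();C=cam('wrist',s);p,d=capture('wrist');P=cloud(d,C)
t=np.array(s['tcp_pos']);print(np.round(t,4),np.round(s['joints'],1),np.round(s['wrist_force'],1))
r=np.hypot(P[...,0]-.5393,P[...,1]+.1183)
tip=(d>0)&(r<.014)&(P[...,2]>.074)&(P[...,2]<.086); print('tip',tip.sum(),np.round(P[tip].mean(0),4) if tip.any() else'', np.round(P[tip].min(0),4),np.round(P[tip].max(0),4))
m=(d>0)&(np.hypot(P[...,0]-t[0],P[...,1]-t[1])<.034)&(abs(P[...,2]-t[2]-.0175)<.005)
Q=P[m][:,:2]
y=np.degrees(np.arctan2(s['ee_rot'][1][1],s['ee_rot'][0][1]));print('yaw',y)
N=[];c=[]
for a in(y-60,y+60):
    n=np.array([np.cos(np.radians(a)),np.sin(np.radians(a))]); lo,hi=np.percentile(Q@n,[.3,99.7]); print(hi-lo); N.append(n);c.append((hi+lo)/2)
print('nut centre',np.linalg.solve(N,c))
save('w3.png',p)
E
```

```text
[ 0.5409 -0.1189  0.1127] [  4.4  21.9 -19.1   0.  -48.8 -69.4] [-0.3  0.2 -3.1]
tip 154 [ 0.545  -0.1159  0.08  ] [ 0.5404 -0.1231  0.0741] [ 0.5514 -0.1072  0.0827]
yaw 115.02509416018218
0.05387739950792453
0.052375826541361414
nut centre [ 0.54196786 -0.11846908]
```

View pics/w3.png

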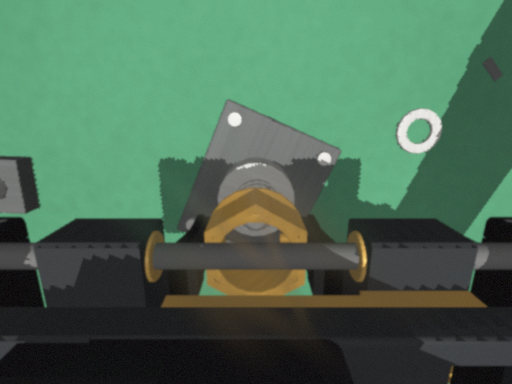

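>>> arm_command(
  rows=[
    {"fingers": 40,"travel": [0.24,0.13,0.3],"roll": 0},
    {"fingers": 40,"travel": [0.24,0.13,0.3],"roll": 0},
    {"fingers": 40,"travel": [0.24,0.13,0.3],"roll": 0},
    {"fingers": 40,"travel": [0.24,0.13,0.3],"roll": 0},
  ],
)

```text
time_s: 6.95
tcp_pos: [0.537, -0.119, 0.1083]
ee_rot: [[-0.907, -0.422, 0.0], [-0.422, 0.907, -0.0], [-0.0, -0.0, -1.0]]
wrist_force: [-0.9, -0.2, -3.0]
gripper_width: 0.594
```

```bash
cat > c.py <<'E'
from h import *
from scipy.optimize import least_squares
s=sense();C=cam('wrist',s);p,d=capture('wrist');P=cloud(d,C)
t=np.array(s['tcp_pos']);print(np.round(t,4),np.round(s['wrist_force'],1))
m=(d>0)&(np.hypot(P[...,0]-t[0],P[...,1]-t[1])<.034)&(abs(P[...,2]-t[2]-.0175)<.005)
Q=P[m][:,:2]; print('nut top z',np.median(P[m][:,2]))
y=np.degrees(np.arctan2(s['ee_rot'][1][1],s['ee_rot'][0][1]));print('yaw',y)
N=[];c=[]
for a in(y-60,y+60):
    n=np.array([np.cos(np.radians(a)),np.sin(np.radians(a))]); lo,hi=np.percentile(Q@n,[.3,99.7]); N.append(n);c.append((hi+lo)/2)
c=np.linalg.solve(N,c); print('nut centre',c)
# shoulder outer edge: farthest points per direction
g=np.array([.5393,-.1183]); k=(d>0)&(abs(P[...,2]-.040)<.003)&(np.hypot(*(P[...,:2]-g).transpose(2,0,1))<.036)
D=P[k][:,:2]-g; th=np.degrees(np.arctan2(D[:,1],D[:,0]))//8; r=np.hypot(*D.T)
E=np.array([D[th==b][np.argmax(r[th==b])] for b in np.unique(th) if r[th==b].max()>.028])
f=least_squares(lambda x:np.hypot(*(E-x).T)-.0318,[0,0],loss='soft_l1',f_scale=.0007); print('shoulder centre',g+f.x,len(E),np.abs(f.fun).max())
# table-top tip
q=(d>0)&(np.hypot(*(P[...,:2]-g).transpose(2,0,1))<.012)&(abs(P[...,2]-.081)<.0015); print('tip top',q.sum(),P[q][:,:2].min(0),P[q][:,:2].max(0)) if q.any() else 0
E
python3 c.py
```

```text
[ 0.537  -0.119   0.1083] [-0.9 -0.2 -3. ]
nut top z 0.12651128645234302
yaw 114.96475888547569
nut centre [ 0.53800804 -0.11836457]
shoulder centre [ 0.53975388 -0.11824843] 36 0.000735344398980077
tip top 269 [ 0.53449576 -0.12545769] [ 0.54806704 -0.10962018]
```

>>> arm_command(
  rows=[
    {"fingers": 40,"travel": [-0.15,-0.06,0],"roll": 0},
    {"fingers": 40,"travel": [-0.15,-0.06,0],"roll": 0},
    {"fingers": 40,"travel": [-0.15,-0.06,0],"roll": 0},
    {"fingers": 40,"travel": [-0.15,-0.06,0],"roll": 0},
    {"fingers": 40,"travel": [-0.15,-0.06,0],"roll": 0},
    {"fingers": 40,"travel": [-0.15,-0.06,0],"roll": 0},
  ],
)

```text
time_s: 7.6
tcp_pos: [0.5385, -0.1189, 0.108]
ee_rot: [[-0.907, -0.422, -0.0], [-0.422, 0.907, -0.0], [0.0, 0.0, -1.0]]
wrist_force: [-0.6, 0.8, -3.7]
gripper_width: 0.598
```

```bash
python3 c.py; python3 c.py
```

```text
[ 0.5385 -0.1189  0.108 ] [-0.6  0.8 -3.7]
nut top z 0.126248877172789
yaw 114.96445330956506
nut centre [ 0.53961692 -0.11847484]
shoulder centre [ 0.53980098 -0.11820051] 37 0.001393055805686827
tip top 229 [ 0.53618777 -0.12499316] [ 0.54770356 -0.11023948]
[ 0.5385 -0.1189  0.108 ] [ 0.3  0.3 -2.4]
nut top z 0.12625674842167534
yaw 114.96472311386185
nut centre [ 0.53950525 -0.11846183]
shoulder centre [ 0.5398699  -0.11810521] 37 0.0012595053210409692
tip top 232 [ 0.5357446  -0.12500034] [ 0.54804268 -0.11018221]
```

>>> arm_command(
  rows=[
    {"fingers": 40,"travel": [-0.01,0.03,0.7],"roll": 0},
    {"fingers": 40,"travel": [-0.01,0.03,1.4],"roll": 0},
    {"fingers": 40,"travel": [-0.01,0.03,2.1],"roll": 0},
    {"fingers": 40,"travel": [-0.01,0.03,2.8],"roll": 0},
    {"fingers": 40,"travel": [-0.01,0.03,2.8],"roll": 0},
    {"fingers": 40,"travel": [-0.01,0.03,2.8],"roll": 0},
    {"fingers": 40,"travel": [-0.01,0.03,2.8],"roll": 0},
  ],
)

```text
time_s: 8.4
tcp_pos: [0.5388, -0.1186, 0.0803]
ee_rot: [[-0.907, -0.422, 0.001], [-0.422, 0.907, -0.0], [-0.0, -0.0, -1.0]]
wrist_force: [0.2, -1.0, -3.1]
gripper_width: 0.594
```

>>> arm_command(
  rows=[
    {"fingers": 40,"travel": [0,0,0.2],"roll": 0},
    {"fingers": 40,"travel": [0,0,0.4],"roll": 0},
    {"fingers": 40,"travel": [0,0,0.6],"roll": 0},
    {"fingers": 40,"travel": [0,0,0.8],"roll": 0},
    {"fingers": 40,"travel": [0,0,0.8],"roll": 0},
    {"fingers": 40,"travel": [0,0,0.8],"roll": 0},
    {"fingers": 40,"travel": [0,0,0.8],"roll": 0},
  ],
)

```text
time_s: 9.1
tcp_pos: [0.5385, -0.1186, 0.0721]
ee_rot: [[-0.907, -0.422, 0.0], [-0.422, 0.907, -0.0], [-0.0, -0.0, -1.0]]
wrist_force: [0.9, 0.1, -3.0]
gripper_width: 0.593
```

>>> arm_command(
  rows=[
    {"fingers": 40,"travel": [0,0,0.1],"roll": 0},
    {"fingers": 40,"travel": [0,0,0.1],"roll": 0},
    {"fingers": 40,"travel": [0,0,0.1],"roll": 0},
  ],
)

```text
time_s: 9.4
tcp_pos: [0.5384, -0.1186, 0.071]
ee_rot: [[-0.907, -0.422, -0.0], [-0.422, 0.907, 0.0], [0.0, 0.0, -1.0]]
wrist_force: [-0.3, -0.5, -2.7]
gripper_width: 0.599
```

>>> arm_command(
  rows=[
    {"fingers": 40,"travel": [0,0,0.1],"roll": 0},
    {"fingers": 40,"travel": [0,0,0.1],"roll": 0},
    {"fingers": 40,"travel": [0,0,0.1],"roll": 0},
  ],
)

```text
time_s: 9.7
tcp_pos: [0.5386, -0.1186, 0.0701]
ee_rot: [[-0.907, -0.422, 0.0], [-0.422, 0.907, -0.0], [-0.0, -0.0, -1.0]]
wrist_force: [0.4, -1.5, -2.1]
gripper_width: 0.593
```

>>> arm_command(
  rows=[
    {"fingers": 40,"travel": [0,0,0.05],"roll": 0},
    {"fingers": 40,"travel": [0,0,0.1],"roll": 0},
    {"fingers": 40,"travel": [0,0,0.1],"roll": 0},
  ],
)

```text
time_s: 10.0
tcp_pos: [0.5387, -0.1186, 0.0698]
ee_rot: [[-0.906, -0.422, 0.001], [-0.422, 0.906, -0.0], [-0.001, -0.0, -1.0]]
wrist_force: [-2.1, 0.9, 4.2]
gripper_width: 0.596
```

>>> arm_command(
  rows=[
    {"fingers": 40,"travel": [0,0,0.05],"roll": 0},
    {"fingers": 40,"travel": [0,0,0.05],"roll": 0},
    {"fingers": 40,"travel": [0,0,0.05],"roll": 0},
  ],
)

```text
time_s: 10.3
tcp_pos: [0.5387, -0.1186, 0.0697]
ee_rot: [[-0.906, -0.423, 0.001], [-0.423, 0.906, -0.0], [-0.001, -0.001, -1.0]]
wrist_force: [-2.5, 0.6, 6.6]
gripper_width: 0.593
```

In contact on the crest, with the underside 13.6 mm above the shoulder. Now I turn it anticlockwise, lightly pressed.

>>> arm_command(
  rows=[
    {"fingers": 40,"travel": [0,0,-0.07],"roll": -4},
    {"fingers": 40,"travel": [0,0,-0.09],"roll": -8},
    {"fingers": 40,"travel": [0,0,-0.12],"roll": -12},
    {"fingers": 40,"travel": [0,0,-0.12],"roll": -12},
    {"fingers": 40,"travel": [0,0,-0.12],"roll": -12},
  ],
)

```text
time_s: 10.8
tcp_pos: [0.539, -0.1188, 0.0703]
ee_rot: [[-0.8, -0.601, 0.001], [-0.601, 0.8, -0.0], [-0.001, -0.001, -1.0]]
wrist_force: [-1.3, -1.1, 3.9]
gripper_width: 0.596
```

>>> arm_command(
  rows=[
    {"fingers": 40,"travel": [0,0,-0.03],"roll": -4},
    {"fingers": 40,"travel": [0,0,-0.05],"roll": -8},
    {"fingers": 40,"travel": [0,0,-0.05],"roll": -8},
    {"fingers": 40,"travel": [0,0,-0.05],"roll": -8},
  ],
)

```text
time_s: 11.2
tcp_pos: [0.5384, -0.1192, 0.0702]
ee_rot: [[-0.709, -0.705, -0.0], [-0.705, 0.709, -0.001], [0.001, -0.0, -1.0]]
wrist_force: [-0.4, -4.7, 0.8]
gripper_width: 0.59
```

>>> arm_command(
  rows=[
    {"fingers": 40,"travel": [0,0,-0.01],"roll": -3},
    {"fingers": 40,"travel": [0,0,-0.02],"roll": -6},
    {"fingers": 40,"travel": [0,0,-0.02],"roll": -6},
    {"fingers": 40,"travel": [0,0,-0.02],"roll": -6},
  ],
)

```text
time_s: 11.6
tcp_pos: [0.5387, -0.1192, 0.0701]
ee_rot: [[-0.631, -0.775, 0.0], [-0.775, 0.631, -0.001], [0.0, -0.001, -1.0]]
wrist_force: [1.1, -5.2, -2.2]
gripper_width: 0.597
```

>>> arm_command(
  rows=[
    {"fingers": 40,"travel": [0.02,-0.03,0.1],"roll": -2},
    {"fingers": 40,"travel": [0.02,-0.03,0.15],"roll": -3},
    {"fingers": 40,"travel": [0.02,-0.03,0.15],"roll": -3},
  ],
)

```text
time_s: 11.9
tcp_pos: [0.5392, -0.119, 0.0689]
ee_rot: [[-0.589, -0.808, 0.001], [-0.808, 0.589, -0.0], [-0.001, -0.001, -1.0]]
wrist_force: [2.3, -3.2, -2.2]
gripper_width: 0.596
```

>>> arm_command(
  rows=[
    {"fingers": 40,"travel": [0,0,0.1],"roll": 0},
    {"fingers": 40,"travel": [0,0,0.2],"roll": 0},
    {"fingers": 40,"travel": [0,0,0.2],"roll": 0},
    {"fingers": 40,"travel": [0,0,0.2],"roll": 0},
  ],
)

```text
time_s: 12.3
tcp_pos: [0.5394, -0.119, 0.0674]
ee_rot: [[-0.588, -0.809, 0.002], [-0.809, 0.588, -0.0], [-0.001, -0.002, -1.0]]
wrist_force: [3.4, -5.1, 3.4]
gripper_width: 0.595
```

>>> arm_command(
  rows=[
    {"fingers": 40,"travel": [0.01,-0.04,-0.2],"roll": 0},
    {"fingers": 40,"travel": [0.01,-0.04,-0.3],"roll": -2},
    {"fingers": 40,"travel": [0.01,-0.04,-0.3],"roll": -5},
    {"fingers": 40,"travel": [0.01,-0.04,-0.3],"roll": -5},
  ],
)

```text
time_s: 12.7
tcp_pos: [0.5385, -0.1198, 0.069]
ee_rot: [[-0.516, -0.857, -0.001], [-0.857, 0.516, -0.0], [0.001, 0.0, -1.0]]
wrist_force: [3.1, -6.7, -4.4]
gripper_width: 0.593
```

>>> arm_command(
  rows=[
    {"fingers": 40,"travel": [0,0,0.1],"roll": 0},
    {"fingers": 40,"travel": [0,0,0.2],"roll": 0},
    {"fingers": 40,"travel": [0,0,0.3],"roll": 0},
    {"fingers": 40,"travel": [0,0,0.3],"roll": 0},
    {"fingers": 40,"travel": [0,0,0.3],"roll": 0},
  ],
)

```text
time_s: 13.2
tcp_pos: [0.5392, -0.1192, 0.0667]
ee_rot: [[-0.516, -0.857, 0.001], [-0.857, 0.516, 0.0], [-0.0, -0.001, -1.0]]
wrist_force: [3.4, -4.1, -0.9]
gripper_width: 0.596
```

>>> arm_command(
  rows=[
    {"fingers": 40,"travel": [0.01,-0.04,0.1],"roll": 0},
    {"fingers": 40,"travel": [0.01,-0.04,0.2],"roll": 0},
    {"fingers": 40,"travel": [0.01,-0.04,0.3],"roll": 0},
    {"fingers": 40,"travel": [0.01,-0.04,0.3],"roll": 0},
    {"fingers": 40,"travel": [0.01,-0.04,0.3],"roll": 0},
  ],
)

```text
time_s: 13.7
tcp_pos: [0.5391, -0.1194, 0.0637]
ee_rot: [[-0.516, -0.857, -0.0], [-0.857, 0.516, 0.0], [-0.0, 0.0, -1.0]]
wrist_force: [3.8, -3.0, -2.9]
gripper_width: 0.589
```

Dropping freely at yaw 149° (underside 7.6 mm above the shoulder). I keep lowering.

>>> arm_command(
  rows=[
    {"fingers": 40,"travel": [0.0,-0.03,0.1],"roll": 0},
    {"fingers": 40,"travel": [0.0,-0.03,0.2],"roll": 0},
    {"fingers": 40,"travel": [0.0,-0.03,0.3],"roll": 0},
    {"fingers": 40,"travel": [0.0,-0.03,0.3],"roll": 0},
    {"fingers": 40,"travel": [0.0,-0.03,0.3],"roll": 0},
  ],
)

```text
time_s: 14.2
tcp_pos: [0.539, -0.1196, 0.0606]
ee_rot: [[-0.516, -0.857, -0.001], [-0.857, 0.516, 0.0], [0.0, 0.001, -1.0]]
wrist_force: [2.7, -3.4, -2.9]
gripper_width: 0.596
```

>>> arm_command(
  rows=[
    {"fingers": 40,"travel": [0.0,0,0.1],"roll": 0},
    {"fingers": 40,"travel": [0.0,0,0.1],"roll": 0},
    {"fingers": 40,"travel": [0.0,0,0.1],"roll": 0},
  ],
)

```text
time_s: 14.5
tcp_pos: [0.539, -0.1196, 0.0601]
ee_rot: [[-0.516, -0.857, -0.001], [-0.857, 0.516, 0.0], [0.0, 0.001, -1.0]]
wrist_force: [-0.3, -0.6, 2.0]
gripper_width: 0.593
```

It rests at 4 mm, so it has dropped. Now clockwise, following the thread lead (0.06 mm/deg).

>>> arm_command(
  rows=[
    {"fingers": 40,"travel": [0,0.006,0.024],"roll": 4},
    {"fingers": 40,"travel": [0,0.012,0.048],"roll": 8},
    {"fingers": 40,"travel": [0,0.019,0.072],"roll": 12},
    {"fingers": 40,"travel": [0,0.019,0.072],"roll": 12},
    {"fingers": 40,"travel": [0,0.019,0.072],"roll": 12},
  ],
)

```text
time_s: 15.0
tcp_pos: [0.5391, -0.1195, 0.0593]
ee_rot: [[-0.681, -0.732, -0.0], [-0.732, 0.681, 0.0], [-0.0, 0.0, -1.0]]
wrist_force: [0.1, 0.5, 2.2]
gripper_width: 0.592
```

Running down as expected with a light press (~5 N). I'll continue.

>>> arm_command(
  rows=[
    {"fingers": 40,"travel": [0,0.006,0.024],"roll": 4},
    {"fingers": 40,"travel": [0,0.012,0.048],"roll": 8},
    {"fingers": 40,"travel": [0,0.019,0.072],"roll": 12},
    {"fingers": 40,"travel": [0,0.025,0.096],"roll": 16},
    {"fingers": 40,"travel": [0,0.025,0.096],"roll": 16},
    {"fingers": 40,"travel": [0,0.025,0.096],"roll": 16},
  ],
)

```text
time_s: 15.6
tcp_pos: [0.5389, -0.1193, 0.0583]
ee_rot: [[-0.856, -0.516, -0.0], [-0.516, 0.856, 0.0], [0.0, 0.0, -1.0]]
wrist_force: [-0.2, 1.4, 1.3]
gripper_width: 0.595
```

```bash
python3 -c "
from station import *;s=sense();print(s['moment'],s['joints'])"
```

```text
[ 0.40103822 -0.01202     0.01855232] [ 4.34293163e+00  2.59810558e+01 -2.22506612e+01 -1.86081545e-02
 -4.17836327e+01 -6.32516505e+01]
```

>>> arm_command(
  rows=[
    {"fingers": 40,"travel": [0,0.006,0.026],"roll": 4},
    {"fingers": 40,"travel": [0,0.012,0.05],"roll": 8},
    {"fingers": 40,"travel": [0,0.019,0.075],"roll": 12},
    {"fingers": 40,"travel": [0,0.025,0.1],"roll": 16},
    {"fingers": 40,"travel": [0,0.025,0.1],"roll": 16},
    {"fingers": 40,"travel": [0,0.025,0.1],"roll": 16},
  ],
)

```text
time_s: 16.2
tcp_pos: [0.5392, -0.1193, 0.0574]
ee_rot: [[-0.965, -0.26, 0.001], [-0.26, 0.965, -0.0], [-0.001, -0.0, -1.0]]
wrist_force: [0.4, 0.9, 1.2]
gripper_width: 0.598
```

>>> arm_command(
  rows=[
    {"fingers": 40,"travel": [0,0.006,0.026],"roll": 4},
    {"fingers": 40,"travel": [0,0.012,0.05],"roll": 8},
    {"fingers": 40,"travel": [0,0.019,0.075],"roll": 12},
    {"fingers": 40,"travel": [0,0.019,0.075],"roll": 12},
    {"fingers": 40,"travel": [0,0.019,0.075],"roll": 12},
  ],
)

```text
time_s: 16.7
tcp_pos: [0.5391, -0.1191, 0.0567]
ee_rot: [[-0.999, -0.054, 0.0], [-0.054, 0.999, -0.0], [-0.0, -0.0, -1.0]]
wrist_force: [0.9, -1.3, 2.0]
gripper_width: 0.596
```

```bash
python3 -c "
from station import *;s=sense();print(s['moment'],s['joints'])"
```

```text
[-0.2821844  -0.26108782 -0.02801982] [ 4.37224116e+00  2.61051111e+01 -2.23596575e+01  1.53172252e-02
 -4.15088147e+01 -9.12779364e+01]
```

>>> arm_command(
  rows=[
    {"fingers": 40,"travel": [0,0.006,0.024],"roll": 4},
    {"fingers": 40,"travel": [0,0.012,0.045],"roll": 8},
    {"fingers": 40,"travel": [0,0.012,0.045],"roll": 8},
    {"fingers": 40,"travel": [0,0.012,0.045],"roll": 8},
  ],
)

```text
time_s: 17.1
tcp_pos: [0.5389, -0.1189, 0.0562]
ee_rot: [[-0.996, 0.085, 0.0], [0.085, 0.996, 0.0], [-0.0, 0.0, -1.0]]
wrist_force: [1.2, -0.3, 2.2]
gripper_width: 0.6
```

```bash
python3 -c "
from station import *;s=sense();print(s['moment'],s['wrist_force'],s['tcp_pos'])"
```

```text
[-0.16392379 -0.22868437 -0.02437163] [ 1.22046164 -0.2841467   2.18723144] [ 0.53886209 -0.11891003  0.05615061]
```

>>> arm_command(
  rows=[
    {"fingers": 40,"travel": [0,0.005,0.015],"roll": 3},
    {"fingers": 40,"travel": [0,0.009,0.03],"roll": 6},
    {"fingers": 40,"travel": [0,0.009,0.03],"roll": 6},
    {"fingers": 40,"travel": [0,0.009,0.03],"roll": 6},
  ],
)

```text
time_s: 17.5
tcp_pos: [0.5389, -0.1188, 0.0561]
ee_rot: [[-0.982, 0.19, 0.0], [0.19, 0.982, 0.0], [-0.0, 0.0, -1.0]]
wrist_force: [0.3, -0.2, 4.8]
gripper_width: 0.595
```

```bash
python3 -c "
from station import *;s=sense();print(s['moment'],s['wrist_force'],s['tcp_pos'])"
```

```text
[-0.06587139  0.03117246 -0.0606626 ] [ 0.31146718 -0.16634288  4.80554144] [ 0.5389255  -0.11880233  0.05613524]
```

z has stopped at 56.1 mm, which is nominal home, after about 70°. A few more degrees without pressing deeper will confirm it.

>>> arm_command(
  rows=[
    {"fingers": 40,"travel": [0,0.006,0],"roll": 4},
    {"fingers": 40,"travel": [0,0.009,0],"roll": 6},
    {"fingers": 40,"travel": [0,0.009,0],"roll": 6},
    {"fingers": 40,"travel": [0,0.009,0],"roll": 6},
  ],
)

```text
time_s: 17.9
tcp_pos: [0.539, -0.1187, 0.0561]
ee_rot: [[-0.957, 0.291, 0.0], [0.291, 0.957, 0.0], [-0.0, 0.0, -1.0]]
wrist_force: [-0.2, -0.3, 4.9]
gripper_width: 0.591
```

```bash
python3 -c "
from station import *;s=sense();print(s['moment'],s['wrist_force'],s['tcp_pos'])"
```

```text
[-0.00415048 -0.03623751 -0.11553041] [-0.1852731  -0.25897736  4.85570035] [ 0.53901095 -0.11865476  0.05612152]
```

>>> arm_command(
  rows=[
    {"fingers": 40,"travel": [0,0,-0.05],"roll": 0},
    {"fingers": 100,"travel": [0,0,-0.05],"roll": 0},
    {"fingers": 100,"travel": [0,0,-0.05],"roll": 0},
    {"fingers": 100,"travel": [0,0,-0.05],"roll": 0},
    {"fingers": 100,"travel": [0,0,-0.05],"roll": 0},
    {"fingers": 100,"travel": [0,0,-0.05],"roll": 0},
    {"fingers": 100,"travel": [0,0,-0.05],"roll": 0},
  ],
)

```text
time_s: 18.6
tcp_pos: [0.5388, -0.1187, 0.0562]
ee_rot: [[-0.956, 0.293, -0.0], [0.293, 0.956, 0.0], [0.0, -0.0, -1.0]]
wrist_force: [0.2, -0.0, -0.6]
gripper_width: 0.979
```

>>> arm_command(
  rows=[
    {"fingers": 100,"travel": [0,0,-1],"roll": 0},
    {"fingers": 100,"travel": [0,0,-3],"roll": 0},
    {"fingers": 100,"travel": [0,0,-6],"roll": 0},
    {"fingers": 100,"travel": [0,0,-9],"roll": 0},
    {"fingers": 100,"travel": [0,0,-12],"roll": 0},
    {"fingers": 100,"travel": [0,0,-15],"roll": 0},
    {"fingers": 100,"travel": [0,0,-15],"roll": 0},
    {"fingers": 100,"travel": [0,0,-15],"roll": 0},
  ],
)

```text
time_s: 19.4
tcp_pos: [0.5389, -0.1186, 0.2075]
ee_rot: [[-0.956, 0.293, 0.002], [0.293, 0.956, 0.001], [-0.002, 0.001, -1.0]]
wrist_force: [-0.1, 1.2, -0.7]
gripper_width: 1.001
```

```bash
python3 - <<'E'
from h import *
s=sense();C=cam('wrist',s);p,d=capture('wrist');P=cloud(d,C)
r=np.hypot(P[...,0]-.5395,P[...,1]+.1185)
m=(d>0)&(r<.031)&(r>.022)&(abs(P[...,2]-.075)<.01); z=P[m]
print('hex top z',np.percentile(z[:,2],[10,50,90]),'plane tilt',np.linalg.lstsq(np.c_[z[:,:2]-z[:,:2].mean(0),np.ones(len(z))],z[:,2],rcond=None)[0])
t=(d>0)&(r<.01)&(P[...,2]>.07); print('stud tip z',np.percentile(P[t][:,2],90))
print(np.round(s['tcp_pos'],4),np.round(s['wrist_force'],1))
q,_=capture('side')
save('end.png',cv2.resize(np.hstack([p[50:350,100:412],q[80:380,100:412]]),(800,385)))
E
```

```text
hex top z [0.07325452 0.07451939 0.07546556] plane tilt [ 0.02280995 -0.00691968  0.07418913]
stud tip z 0.08216269336334414
[ 0.5389 -0.1186  0.2075] [-0.1  1.2 -0.7]
```

View pics/end.png

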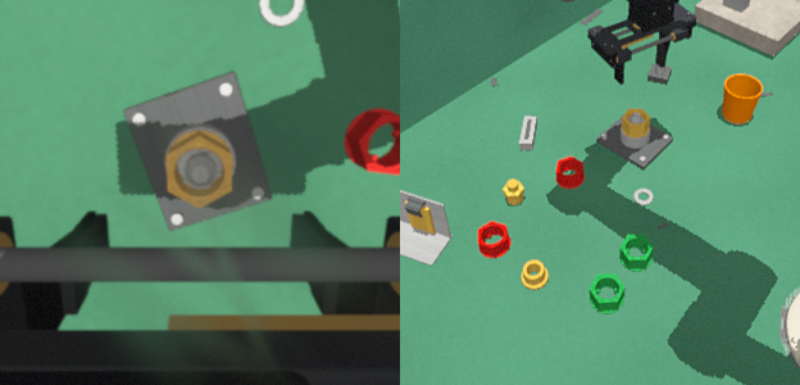

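The nut is home: its top is at 74.5 mm against 74 nominal, the arm is clear, and the other parts are undisturbed.

```bash
python3 -c "
from station import *;print(finish_job())"
```

```text
the job is handed in; nothing more can be done
None
```

The brass flange nut is home on the gauge's shoulder, released, and the job is handed in. The arm was 15 cm above it, touching nothing.

- **Placing:** I set the nut on the stud's crests with its underside 13.6 mm above the shoulder. I then turned it about 34° anticlockwise, and it dropped in at 4 mm.
- **One correction:** at 29° it hung half dropped at about 11 mm. I lifted it, turned it 5° more, and it then dropped freely.
- **Running down:** I turned it about 76° clockwise at roughly 4–8 N. It stopped descending at about 70° with the underside at shoulder height, and the last 6° gave no further descent.
- **Last checks:** the nut's top measured 74.5 mm against a nominal 74 mm. The depth fit showed about 1.3° of tilt, which is within what I would expect from sensor noise. In the final side view the other parts look undisturbed. The highest wrist force I read was about 8 N, and the clock stood at about 19.5 s.

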